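Snap the lid of the fixings box shut all round

TASK

The lid of the grey fixings box is on but not fastened: press down the raised white section of its rim on each of the four sides, in any order, until every one snaps shut and stays down. A fingertip is enough: nothing is picked up, so do not lift, tip or shove the box out of its place, and leave the pencil and the screw carton beside it where they are.

Things in the scene. Friction and masses are not known exactly. Their poses are not given: they have to be found in the camera images.
- fixings_box: grey plastic tub with white clip lid, 130 x 180 mm over the lid (its x by y), 57 mm high when shut, 1.1 kg, loose. Origin: centre of its underside, z up, y along its long side. The lid's flat centre panel (64 x 114 mm, top 55.5 mm up) and corners are fixed; between the corners the rim is four hinged snap sections, one a side, all standing up at the start, outer edge about 12 mm above shut
- flap_front (a joint): hinge of the rim section on the box's -x, long side, rad: 0 = standing up (open), 0.4 = snapped shut. Hinges on the edge of the centre panel; resists with about 7 N at the press point, less as it goes down, and past half-way snaps shut and stays. Shut, its top is level, 56.5 mm above the underside of the box; pressing on does no harm
- flap_back (a joint): hinge of the rim section on the box's +x, long side, rad: 0 = standing up (open), 0.4 = snapped shut. Hinges on the edge of the centre panel; resists with about 7 N at the press point, less as it goes down, and past half-way snaps shut and stays. Shut, its top is level, 56.5 mm above the underside of the box; pressing on does no harm
- flap_left (a joint): hinge of the rim section on the box's +y, short side, rad: 0 = standing up (open), 0.4 = snapped shut. Hinges on the edge of the centre panel; resists with about 7 N at the press point, less as it goes down, and past half-way snaps shut and stays. Shut, its top is level, 56.5 mm above the underside of the box; pressing on does no harm
- flap_right (a joint): hinge of the rim section on the box's -y, short side, rad: 0 = standing up (open), 0.4 = snapped shut. Hinges on the edge of the centre panel; resists with about 7 N at the press point, less as it goes down, and past half-way snaps shut and stays. Shut, its top is level, 56.5 mm above the underside of the box; pressing on does no harm
- front_press (a point): where to press the section on the box's -x, long side: on top of the section, half-way along its 111 mm length, 21 mm out from the hinge and 12 mm in from the outer edge of the section; moves with the section
- back_press (a point): where to press the section on the box's +x, long side: on top of the section, half-way along its 111 mm length, 21 mm out from the hinge and 12 mm in from the outer edge of the section; moves with the section
- left_press (a point): where to press the section on the box's +y, short side: on top of the section, half-way along its 61 mm length, 21 mm out from the hinge and 12 mm in from the outer edge of the section; moves with the section
- right_press (a point): where to press the section on the box's -y, short side: on top of the section, half-way along its 61 mm length, 21 mm out from the hinge and 12 mm in from the outer edge of the section; moves with the section
- pencil_mid (a point): centre of a red flat carpenter's pencil, 15 x 186 x 9 mm, lying loose beside the box's -x side: a bystander
- carton_mid (a point): centre of a small cardboard carton of screws, 55 x 80 x 39 mm, standing loose beside the box's +x side: a bystander
Not all that is in view belongs to the job. Of the things shaped like the fixings_box, the grey one is meant.

How it is judged (in metres and radians):
At the end, for the whole second after the job is handed in: all four rim sections read over 0.36 rad (shut), and the box stands flat and still on the bench within 40 mm of where it stood (value of joint each of flap_front, flap_back, flap_left, flap_right above 0.36 rad and height (world z) of fixings_box below 0.006 m and angle between fixings_box's own z axis and vertical below 0.05 rad and distance of fixings_box from where it was at the start of the episode below 0.04 m and linear speed of fixings_box below 0.02 m/s); the robot touches nothing.
It fails at once if the box is lifted, tipped or shoved more than 40 mm (height (world z) of fixings_box above 0.012 m or angle between fixings_box's own z axis and vertical above 0.15 rad or distance of fixings_box from where it was at the start of the episode above 0.04 m).
It fails at once if the pencil is lifted or moved more than 30 mm (distance of pencil_mid from where it was at the start of the episode above 0.03 m).
It fails at once if the screw carton is lifted or moved more than 30 mm (distance of carton_mid from where it was at the start of the episode above 0.03 m).
It also fails if it takes over 48 s, if anything falls off the work surface, if the arm or the gripper's body presses on something with over 40 N, if the wrist force passes 120 N, or if a joint passes its speed limit or range.

ROBOT

A 7-joint arm with a two-finger parallel gripper is mounted at the origin on a cart in front of the work surface, level with it; the furniture and walls round the work are solid. World frame = base frame: x ahead of the robot, y to its left, z up, the work surface at z = 0. Lengths are in mm, angles in rad, forces in N, time in s.
With the tool pointing down it reaches from about 425 to 875 mm from the base axis. Payload 9.9 kg.
Tool frame: the origin (TCP) lies at the very end of the fingers, on their centre line; the grasp point (between the pads) lies 19 mm behind it; z points along the fingers, y is the line along which they close (so a half turn about z gives the same grasp; the last joint's range is limited). The gripper opens to 85 mm and grips with 20 to 120 N. Pads are 22 mm wide; open, the fingers measure 114 mm over their backs; the gripper's body (76 mm by 85 mm) begins 54 mm behind the grasp point. The pads swing forward as they close: fully open they stand 13 mm farther back than shut.
Start: joints at [1.02, 0.576, 0.025, 1.437, -0.015, 1.129, -0.057], TCP at [303.775, -602.784, 202.789] pointing down, gripper open.
Joint ranges: [-2.76, 2.76], [-0.34, 2.15], [-1.52, 1.57], [0.19, 2.46], [-1.09, 4.23], [0.17, 1.99], [-2.82, 2.82]. Speed limits (rad/s): [2.22, 2.22, 3.01, 3.01, 3.14, 3.14, 3.14].

INTERFACE

Orientations are given as a rotation vector (axis times angle).
In Python, from plant import read_state, grab_frame, job_done, boxes_of, outline_of gives the robot as it stands.
- The arm moves only by the shell command python3 -m jog 'ROWS' [FORCE]. ROWS is JSON, a list that holds one entry, the list of rows, each a list of 7 numbers: the turn, a rotation vector about the tool's x, y, z in rad, then the shift along the tool's x, y, z in cm, then the gripper command: -1 is shut, 1 is fully open, values between are in proportion. In form: [[[ax, ay, az, tx, ty, tz, gripper], ...]]. A call has 1 to 8 rows; each row shifts and turns the commanded pose from where the row before left it, along the tool's axes as they then stand; what a row does not reach is not made up. A row lasts 1/8 s, in which the tool goes at most 62.5 mm and 10.7 degrees, less where a joint would pass 70% of its speed; a pose out of reach is approached as far as the arm can. A call is refused whole if a number of a shift passes 6.25 or a number of a turn 0.188, either way. A call with a gripper value outside its range is refused whole. The fingers move at their own pace and stop on an object; FORCE is the grip in N (left out, the last holds). Time passes only in rows, so rows that do not move let the fingers close. It gives the time, the measured TCP pose, the force, the opening and the grip force at its end, in the units of the state.
- read_state(): the state, without advancing time (a new reading comes with each control period).
- grab_frame(name): name is "scene" or "top"; returns a dict with "color" (480x640x3 uint8, red, green, blue), "mtx" (3x3 intrinsics, pixels), "extrinsics" (4x4, takes a point from camera to world coordinates). Camera axes: x right, y down, z forward; pixel columns grow to the right and rows downward; lengths in mm; the calibration is good to about 2 mm. A picture is of the moment at which its call begins. There is no depth.
- job_done(): hands the job in; it is judged then, once.
Trained networks look in the newest picture that a camera, given by its name, has taken for a name from the list of things; names that differ only in an ending like _2 or _b are one class to them, and where a whole thing is asked for, a point or a joint stands for the part that bears it (a point fixed in the world has none). Each returns a list of dicts, best first, with "confidence" (0 to 1); they miss things now and then, are a little off and sometimes report something else, mostly with a low value. They report only what shows in the picture. A call takes as long as a camera call. They do not tell look-alikes from the thing itself.
- boxes_of(camera, thing): "xyz" ([x, y, z] in mm, in world coordinates, good to about 4 mm: the middle of the surface that is visible of it).
- outline_of(camera, thing): "pixels" (480x640 bool, what is visible of it).
The state is a dict: "t": time; "joint_positions": joint angles; "qd": joint speeds; "joint_torque": joint torques, N m; "tcp_pos": TCP position; "tcp_rot": TCP orientation; "wrist_force": force on the tool from outside, world axes, zero at the start; "wrist_torque": the same for the moment, N m; "finger_gap": opening from 0.0 (shut) to 1.0 (fully open); "gripper_force": force on a finger pad.
Only numpy, scipy, OpenCV 4.12 (cv2) and the standard library are available. Lean on these libraries where they do the work, as an engineer would, in place of code of your own. Each camera call takes 0.05 s, during which the arm holds its last target. There are 200 camera calls.

## Working session

There is one attempt and no reset: what is moved stays moved. The work goes in short steps, Python scripts to look and compute and a shell command to move; the robot and the scene stay as the last step left them, time stands still between calls to the robot, and variables do not carry over. Pictures are saved under pics/ and viewed, at most 10 in all, crops included, and the job is handed in when it is done.

```bash
mkdir -p pics; python3 - <<'E'
from plant import *
import cv2,numpy as np
s=read_state();print(s['t'],s['tcp_pos'],s['tcp_rot'],s['finger_gap'])
for c in('scene','top'):
    f=grab_frame(c);cv2.imwrite(f'pics/{c}0.png',f['color'][:,:,::-1]);print(c,f['mtx'].tolist(),np.round(f['extrinsics'],3).tolist())
    for n in('fixings_box','front_press','back_press','left_press','right_press','pencil_mid','carton_mid'):
        print(n,[(np.round(d['xyz']).tolist(),round(d['confidence'],2)) for d in boxes_of(c,n)][:5])
E
```

```text
0.0 [ 303.57101135 -602.31254669  201.93222471] [-3.05480403e+00 -7.26330211e-01  7.20237834e-04] 0.9990317951461214
scene [[588.3608825313675, 0.0, 319.630352225788], [0.0, 588.3608825313675, 238.69549350521868], [0.0, 0.0, 1.0]] [[-0.706, -0.422, 0.568, 20.683], [-0.708, 0.445, -0.549, 426.929], [-0.021, -0.79, -0.613, 649.612], [0.0, 0.0, 0.0, 1.0]]
fixings_box [([531.0, 7.0, 59.0], 0.77), ([554.0, -246.0, 55.0], 0.65), ([587.0, 10.0, 61.0], 0.51)]
front_press [([493.0, -29.0, 65.0], 0.79), ([594.0, -301.0, 64.0], 0.79)]
back_press [([582.0, 11.0, 62.0], 0.73), ([536.0, -214.0, 61.0], 0.57)]
left_press [([507.0, -304.0, 62.0], 0.69), ([514.0, 68.0, 62.0], 0.62)]
right_press [([628.0, -214.0, 59.0], 0.66), ([568.0, -80.0, 57.0], 0.57), ([494.0, -28.0, 67.0], 0.3)]
pencil_mid [([438.0, -33.0, 10.0], 0.74)]
carton_mid [([631.0, 57.0, 41.0], 0.62)]
top [[546.5519644407109, 0.0, 321.8853181048994], [0.0, 546.5519644407109, 247.30230698173852], [0.0, 0.0, 1.0]] [[-0.022, -0.981, 0.191, 381.065], [-1.0, 0.022, -0.003, -103.788], [-0.002, -0.191, -0.982, 895.2], [0.0, 0.0, 0.0, 1.0]]
fixings_box [([566.0, -258.0, 60.0], 0.86), ([540.0, -7.0, 58.0], 0.64)]
front_press [([502.0, -30.0, 61.0], 0.8), ([599.0, -300.0, 65.0], 0.59)]
back_press [([586.0, 6.0, 70.0], 0.73), ([537.0, -219.0, 65.0], 0.57)]
left_press [([516.0, 53.0, 64.0], 0.76), ([507.0, -308.0, 59.0], 0.64)]
right_press [([566.0, -77.0, 62.0], 0.93), ([625.0, -215.0, 57.0], 0.78), ([501.0, -31.0, 60.0], 0.25)]
pencil_mid [([449.0, -41.0, 9.0], 0.82)]
carton_mid [([633.0, 32.0, 38.0], 0.69)]
```

View pics/top0.png

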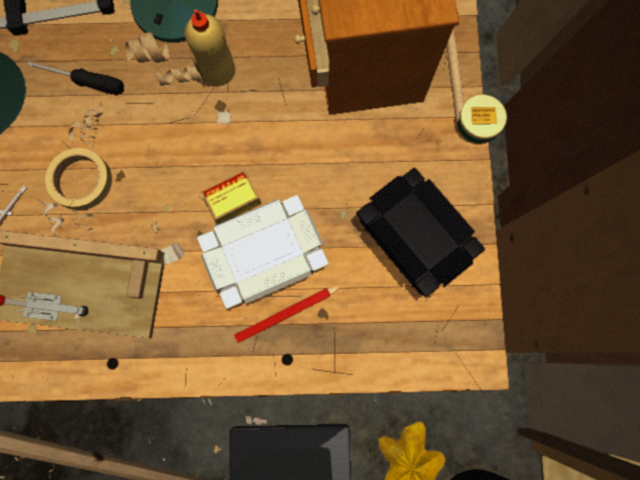

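View pics/scene0.png

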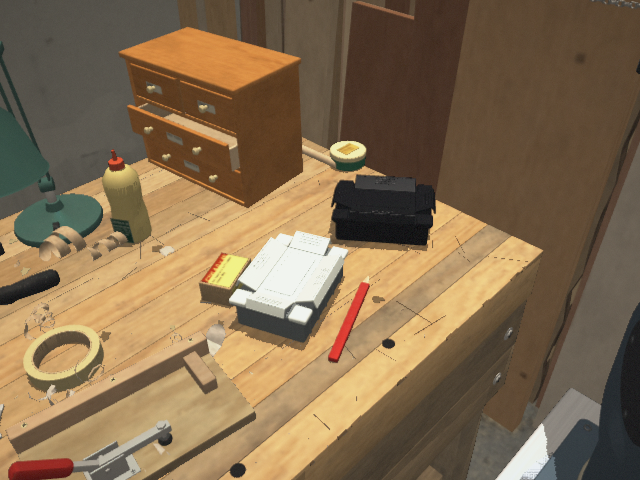

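The candidates are the white-lidded grey tub at top (263,250) / scene (290,280), and a black look-alike at top (420,232) / scene (385,210). The grey one is the job: the pencil lies at its -x side (285,315) and the carton at its +x side (231,196). The next step is a close crop and a pose fit from the four fixed corner pads.

```bash
cat > h.py <<'E'
import numpy as np,cv2
def ray(f,p,z):
    E=f['extrinsics'];d=E[:3,:3]@np.linalg.solve(f['mtx'],[p[0],p[1],1.]);o=E[:3,3]
    return o+d*(z-o[2])/d[2]
E
python3 - <<'E'
from plant import *
from h import *
f=grab_frame('top')
px=[(232,298),(317,260),(208,242),(292,205)]
M=np.array([[-48.5,73.5],[-48.5,-73.5],[48.5,73.5],[48.5,-73.5]])
W=np.array([ray(f,p,56)[:2] for p in px])
c=W.mean(0);H=M.T@(W-c);a=np.arctan2(H[0,1]-H[1,0],H[0,0]+H[1,1])
R=np.array([[np.cos(a),-np.sin(a)],[np.sin(a),np.cos(a)]])
print(c,a,(W-c)@R-M)
for n,m in dict(front=(-52,0),back=(52,0),left=(0,77),right=(0,-77)).items(): print(n,c+R@m)
g=f['color'][165:335,170:350,::-1];cv2.imwrite('pics/crop.png',cv2.resize(g,None,fx=3.3,fy=3.3,interpolation=cv2.INTER_CUBIC))
from scipy.spatial.transform import Rotation as Ro
print(Ro.from_rotvec(read_state()['tcp_rot']).as_matrix().round(3))
E
```

```text
[540.60127714 -13.07893344] 0.4050357407887519 [[ 0.14289169 -1.81949208]
 [-0.06315756  1.8523772 ]
 [-0.16459139 -1.45574096]
 [ 0.08485727  1.42285584]]
front [492.80868481 -33.56961714]
back [588.39386947   7.41175026]
left [510.25930321  57.69086674]
right [570.94325108 -83.84873362]
[[ 0.893  0.45  -0.   ]
 [ 0.45  -0.893  0.   ]
 [-0.    -0.    -1.   ]]
```

View pics/crop.png

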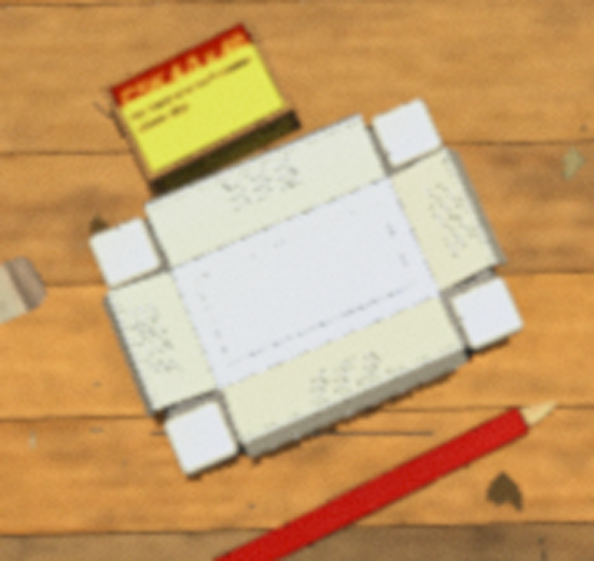

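The crop shows the white lid with four raised cream sections and fixed white corner pads; it is the grey tub. The pose fit is consistent: centre (541,-13), yaw 0.405. First I shut the gripper, align the tool with the box and travel towards the right press point.

```bash
python3 -m jog '[[[0,0,0.062,2.8,-2.3,0,-1],[0,0,0,2.8,-2.3,0,-1],[0,0,0,2.8,-2.3,0,-1],[0,0,0,2.8,-2.3,0,-1],[0,0,0,2.8,-2.3,0,-1],[0,0,0,2.8,-2.3,0,-1],[0,0,0,2.8,-2.3,0,-1],[0,0,0,2.8,-2.3,0,-1]]]' 20
python3 -m jog '[[[0,0,0,2.8,-2.3,0,-1],[0,0,0,2.8,-2.3,0,-1],[0,0,0,2.8,-2.3,1,-1],[0,0,0,2.8,-2.3,1,-1],[0,0,0,2.8,-2.3,1,-1],[0,0,0,2.8,-2.3,1,-1],[0,0,0,2.8,-2.3,1,-1],[0,0,0,0,0,0,-1]]]'
cat >> h.py <<'E'
from scipy.spatial.transform import Rotation as Ro
from plant import *
P=dict(front=(492.8,-33.6),back=(588.4,7.4),left=(510.3,57.7),right=(570.9,-83.8))
def togo():
    s=read_state();R=Ro.from_rotvec(s['tcp_rot']).as_matrix();print(s['t'],np.round(s['tcp_pos'],1),np.round(s['wrist_force'],1),'yaw',np.arctan2(R[1,0],R[0,0]).round(3))
    for n,p in P.items(): print(n,(R.T@(np.array([*p,55])-s['tcp_pos'])/10).round(2))
E
python3 -c "from h import *;togo()"
```

```text
t: 1.85
tcp_pos: [435.7, -343.5, 203.0]
tcp_rot: [3.077, 0.631, 0.001]
wrist_force: [0.3, -0.0, 0.3]
finger_gap: 0.003
gripper_force: 0.0
t: 2.85
tcp_pos: [552.9, -115.7, 152.1]
tcp_rot: [-3.074, -0.639, 0.0]
wrist_force: [-0.2, -1.3, 0.1]
finger_gap: -0.003
gripper_force: 0.0
2.85 [ 552.9 -115.7  152.1] [-0.2 -1.3  0.1] yaw 0.41
front [-2.24 -9.9   9.72]
back [ 8.16 -9.86  9.73]
left [  3.   -17.58   9.74]
right [ 2.92 -2.19  9.71]
```

```bash
python3 -m jog '[[[0,0,0,1.5,-1.1,2,-1],[0,0,0,1.4,-1.1,2,-1],[0,0,0,0,0,2,-1],[0,0,0,0,0,0,-1],[0,0,0,0,0,0,-1]]]'
python3 - <<'E'
from h import *
togo();f=grab_frame('scene');cv2.imwrite('pics/s1.png',cv2.resize(f['color'][180:380,160:400,::-1],None,fx=3,fy=3))
E
```

```text
t: 3.48
tcp_pos: [570.2, -88.6, 93.7]
tcp_rot: [3.077, 0.63, 0.001]
wrist_force: [-0.8, -0.2, 0.1]
finger_gap: 0.004
gripper_force: 0.0
3.475 [570.2 -88.6  93.7] [-0.8 -0.2  0.1] yaw 0.404
front [-4.96 -8.1   3.86]
back [ 5.45 -8.12  3.86]
left [  0.24 -15.81   3.85]
right [ 0.26 -0.42  3.87]
```

View pics/s1.png

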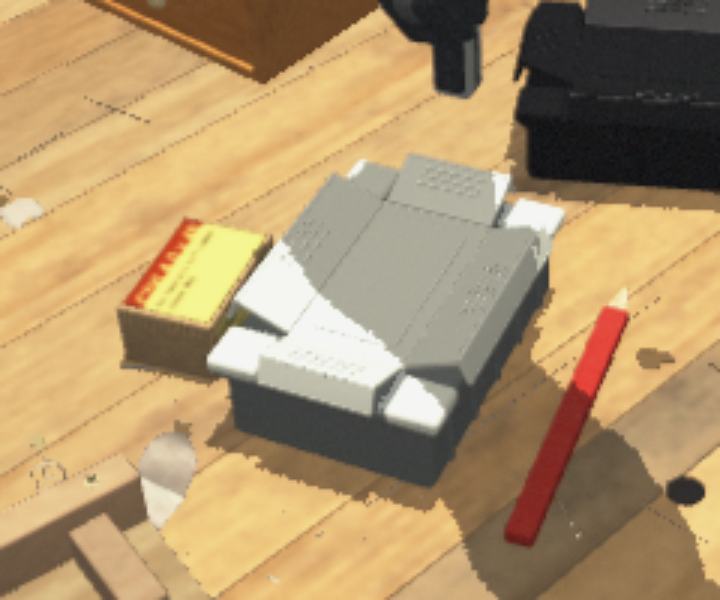

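The crop shows the shut fingertip (455,95) above and somewhat outside the right section (447,180). I'll check this by projecting the computed points into this view.

```bash
python3 - <<'E'
from h import *
f=grab_frame('scene');E=np.linalg.inv(f['extrinsics'])
def pr(p): q=f['mtx']@(E[:3,:3]@np.array(p)+E[:3,3]);return ((q[:2]/q[2]-[160,180])*3).round()
print('tcp',pr(read_state()['tcp_pos']))
for n,p in P.items(): print(n,pr([*p,64]))
print(boxes_of('scene','right_press')[:2])
E
```

```text
tcp [457. 133.]
front [489. 293.]
back [302. 246.]
left [328. 368.]
right [452. 181.]
[{'xyz': [627.5, -214.1, 62.9], 'confidence': 0.86}, {'xyz': [568.5, -80.1, 58.2], 'confidence': 0.69}]
```

```bash
python3 -m jog '[[[0,0,0,0.3,-0.4,1,-1],[0,0,0,0,0,1,-1],[0,0,0,0,0,0,-1],[0,0,0,0,0,0,-1]]]'
python3 - <<'E'
from h import *
togo();f=grab_frame('scene');g=grab_frame('top')
for x in(f,g):
    E=np.linalg.inv(x['extrinsics']);q=x['mtx']@(E[:3,:3]@read_state()['tcp_pos']+E[:3,3]);print(q[:2]/q[2])
a=cv2.resize(f['color'][180:330,200:350,::-1],(399,399));b=cv2.resize(g['color'][180:330,200:350,::-1],(399,399));cv2.imwrite('pics/s2.png',np.hstack([a,b]))
E
```

```text
t: 4.12
tcp_pos: [571.0, -82.8, 72.6]
tcp_rot: [-3.077, -0.631, 0.001]
wrist_force: [-1.1, 1.0, 0.7]
finger_gap: -0.001
gripper_force: 0.0
4.125 [571.  -82.8  72.6] [-1.1  1.   0.7] yaw 0.405
front [-5.25 -7.61  1.77]
back [ 5.15 -7.61  1.76]
left [ -0.05 -15.31   1.77]
right [-0.05  0.08  1.76]
[309.97780123 236.17692124]
[306.44106755 228.31818229]
```

View pics/s2.png

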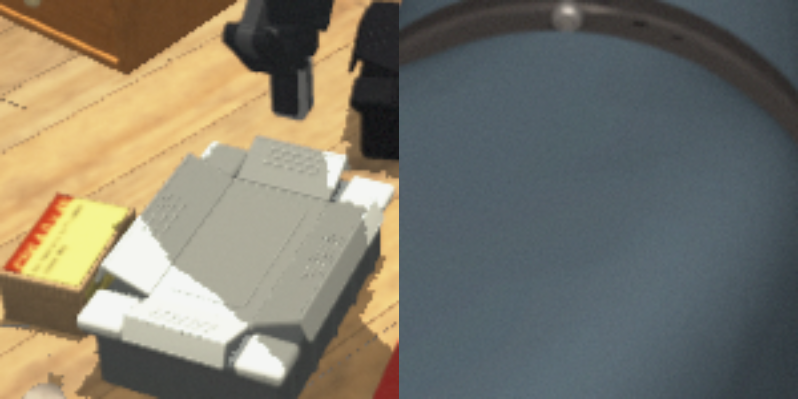

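The left half (scene) shows the fingertip at (292,117), above and behind the right section (292,155). It sits about 12 raw px higher than its reading projects, so either its height or its horizontal position is off. The right half (top) is blocked by the arm. I'll feel for contact in small steps.

```bash
for i in 1 2; do :; done; python3 -m jog '[[[0,0,0,0,0,0.5,-1],[0,0,0,0,0,0.5,-1],[0,0,0,0,0,0,-1]]]'; python3 -m jog '[[[0,0,0,0,0,0.4,-1],[0,0,0,0,0,0,-1]]]'
python3 - <<'E'
from h import *
f=grab_frame('scene');cv2.imwrite('pics/s3.png',cv2.resize(f['color'][190:310,240:360,::-1],(480,480)))
E
```

```text
t: 4.6
tcp_pos: [570.7, -82.8, 62.2]
tcp_rot: [-3.077, -0.631, 0.001]
wrist_force: [0.5, -0.1, 0.6]
finger_gap: 0.003
gripper_force: 0.0
t: 4.85
tcp_pos: [570.9, -82.8, 58.5]
tcp_rot: [-3.077, -0.631, 0.001]
wrist_force: [-0.5, -0.5, 0.2]
finger_gap: -0.003
gripper_force: 0.0
```

View pics/s3.png

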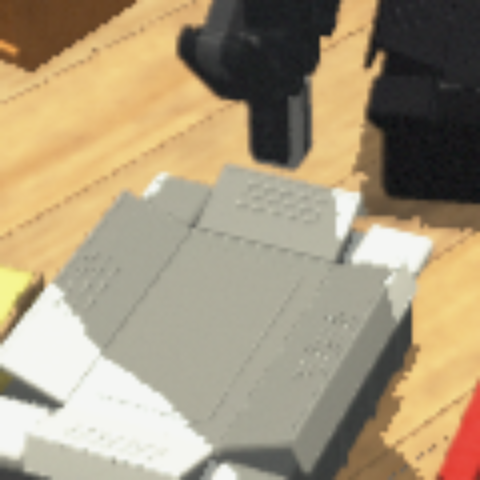

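No force yet and the section is untouched: tip at (278,162), just above the section's far edge (270,170). The next small step will show whether the tip is outside (it would be hidden behind the edge) or simply higher than the reading (it would show in front of the section).

```bash
python3 -m jog '[[[0,0,0,0,0,0.4,-1],[0,0,0,0,0,0.4,-1],[0,0,0,0,0,0,-1]]]'; python3 - <<'E'
from h import *
f=grab_frame('scene');cv2.imwrite('pics/s4.png',cv2.resize(f['color'][190:310,240:360,::-1],(480,480)))
E
```

```text
t: 5.28
tcp_pos: [570.8, -82.7, 50.4]
tcp_rot: [-3.077, -0.632, 0.001]
wrist_force: [-0.2, -0.1, -0.2]
finger_gap: 0.001
gripper_force: 0.0
```

View pics/s4.png

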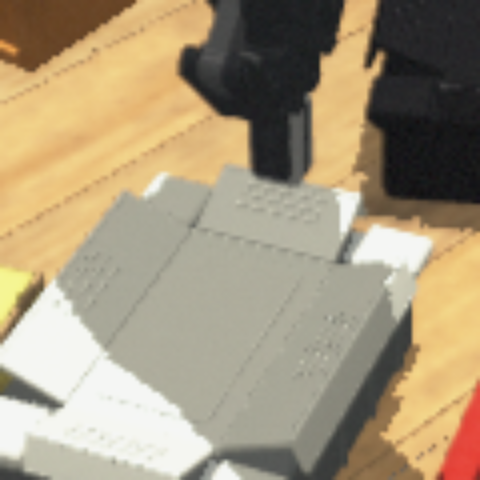

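The bottom outline of the tip kept its shape, moved by the expected 17 px to (295,185), and now shows in front of the section's edge. So the tip ends about 20 mm short of the reported TCP and hasn't touched yet. I continue down while watching the force.

```bash
python3 -m jog '[[[0,0,0,0,0,0.4,-1],[0,0,0,0,0,0,-1]]]';python3 -m jog '[[[0,0,0,0,0,0.4,-1],[0,0,0,0,0,0,-1]]]'; python3 -m jog '[[[0,0,0,0,0,0.3,-1],[0,0,0,0,0,0,-1]]]'
```

```text
t: 5.58
tcp_pos: [570.9, -82.7, 46.5]
tcp_rot: [-3.077, -0.632, 0.001]
wrist_force: [1.1, 0.9, 0.5]
finger_gap: -0.003
gripper_force: 0.0
t: 5.82
tcp_pos: [570.9, -82.8, 42.5]
tcp_rot: [-3.077, -0.631, 0.001]
wrist_force: [0.9, 0.9, 0.1]
finger_gap: 0.003
gripper_force: 0.0
t: 6.08
tcp_pos: [571.0, -82.8, 39.6]
tcp_rot: [-3.077, -0.632, 0.001]
wrist_force: [-0.1, -0.1, 0.5]
finger_gap: -0.001
gripper_force: 0.0
```

```bash
python3 - <<'E'
from h import *
f=grab_frame('scene');cv2.imwrite('pics/s5.png',cv2.resize(f['color'][200:260,270:350,::-1],(800,600),interpolation=cv2.INTER_CUBIC))
E
```

```text
(no output)
```

View pics/s5.png

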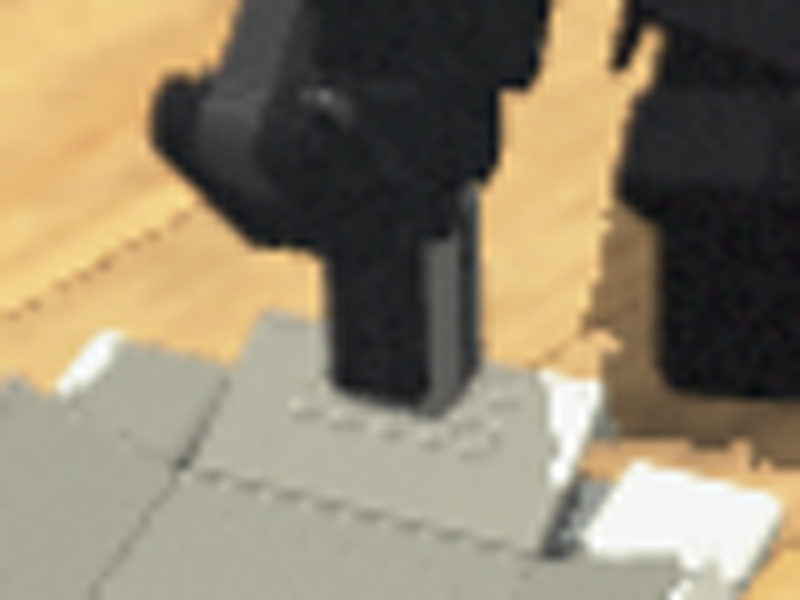

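The tip (400,400) is clearly in front of the right section, over its dotted press patch, and nearly touching. Continue down.

```bash
python3 -m jog '[[[0,0,0,0,0,0.3,-1],[0,0,0,0,0,0,-1]]]';python3 -m jog '[[[0,0,0,0,0,0.3,-1],[0,0,0,0,0,0,-1]]]'; python3 -m jog '[[[0,0,0,0,0,0.3,-1],[0,0,0,0,0,0,-1]]]'
```

```text
t: 6.38
tcp_pos: [571.5, -83.0, 36.9]
tcp_rot: [3.077, 0.631, 0.001]
wrist_force: [-0.1, -0.4, 2.9]
finger_gap: 0.001
gripper_force: 1.0
t: 6.62
tcp_pos: [570.7, -82.6, 33.4]
tcp_rot: [-3.077, -0.632, 0.001]
wrist_force: [0.7, 0.1, 0.3]
finger_gap: 0.001
gripper_force: 0.1
t: 6.88
tcp_pos: [570.7, -82.6, 30.3]
tcp_rot: [-3.077, -0.632, 0.002]
wrist_force: [-0.6, -1.1, -0.2]
finger_gap: 0.002
gripper_force: 0.0
```

```bash
python3 -m jog '[[[0,0,0,0,0,0.2,-1],[0,0,0,0,0,0,-1]]]';python3 -m jog '[[[0,0,0,0,0,0.2,-1],[0,0,0,0,0,0,-1]]]'
```

```text
t: 7.12
tcp_pos: [571.0, -82.7, 28.6]
tcp_rot: [-3.077, -0.632, 0.0]
wrist_force: [0.3, 0.0, -0.3]
finger_gap: -0.001
gripper_force: 0.0
t: 7.38
tcp_pos: [571.2, -82.8, 27.9]
tcp_rot: [3.077, 0.631, 0.001]
wrist_force: [-4.1, -0.2, 14.5]
finger_gap: -0.005
gripper_force: 7.1
```

The section snapped shut and now bears firm contact (14 N) at reading 28, where the shut top should be 56.5, so the tip offset is 28.5 mm. I'll lift, go to the front section, and press to the same height.

```bash
python3 -m jog '[[[0,0,0,0,0,-1.5,-1],[0,0,0,0,0,-1.5,-1],[0,0,0,-2.6,-3.8,0,-1],[0,0,0,-2.6,-3.8,0,-1],[0,0,0,0,0,0,-1],[0,0,0,0,0,0,-1]]]'; python3 -c "from h import *;togo()"
```

```text
t: 8.12
tcp_pos: [494.6, -33.6, 57.6]
tcp_rot: [3.077, 0.632, 0.003]
wrist_force: [-0.0, -0.3, -0.1]
finger_gap: 0.002
gripper_force: 0.0
8.125 [494.6 -33.6  57.6] [-0.  -0.3 -0.1] yaw 0.405
front [-0.16 -0.07  0.26]
back [10.24 -0.07  0.28]
left [ 5.04 -7.77  0.26]
right [5.04 7.62 0.27]
```

```bash
python3 -m jog '[[[0,0,0,0,0,1,-1],[0,0,0,0,0,1,-1],[0,0,0,0,0,0,-1]]]'; python3 -m jog '[[[0,0,0,0,0,0.4,-1],[0,0,0,0,0,0.4,-1],[0,0,0,0,0,0,-1]]]';python3 -m jog '[[[0,0,0,0,0,0.2,-1],[0,0,0,0,0,0,-1]]]'
```

```text
t: 8.5
tcp_pos: [492.9, -33.7, 35.6]
tcp_rot: [-3.077, -0.631, 0.003]
wrist_force: [-0.8, -0.3, 0.6]
finger_gap: -0.001
gripper_force: 0.0
t: 8.88
tcp_pos: [493.3, -33.4, 28.5]
tcp_rot: [-3.077, -0.632, 0.001]
wrist_force: [0.3, 0.2, -0.2]
finger_gap: -0.003
gripper_force: 0.0
t: 9.12
tcp_pos: [493.5, -33.4, 27.8]
tcp_rot: [3.077, 0.631, 0.001]
wrist_force: [-3.4, -0.5, 15.9]
finger_gap: -0.001
gripper_force: 7.8
```

Front shows the same firm stop. Next the left section (tool x +5.1, y -7.7).

```bash
python3 -m jog '[[[0,0,0,0,0,-1.5,-1],[0,0,0,0,0,-1.5,-1],[0,0,0,2.6,-3.85,0,-1],[0,0,0,2.6,-3.85,0,-1],[0,0,0,0,0,0,-1],[0,0,0,0,0,0,-1]]]'; python3 -c "from h import *;togo()"
```

```text
t: 9.88
tcp_pos: [510.6, 57.5, 56.8]
tcp_rot: [3.077, 0.632, -0.001]
wrist_force: [-0.5, -0.5, 0.4]
finger_gap: -0.001
gripper_force: 0.0
9.875 [510.6  57.5  56.8] [-0.5 -0.5  0.4] yaw 0.405
front [-5.23  7.67  0.18]
back [5.17 7.67 0.18]
left [-0.02 -0.03  0.18]
right [-0.03 15.37  0.18]
```

```bash
python3 -m jog '[[[0,0,0,0,0,1,-1],[0,0,0,0,0,1,-1],[0,0,0,0,0,0,-1]]]'; python3 -m jog '[[[0,0,0,0,0,0.4,-1],[0,0,0,0,0,0.4,-1],[0,0,0,0,0,0,-1]]]';python3 -m jog '[[[0,0,0,0,0,0.2,-1],[0,0,0,0,0,0,-1]]]'
```

```text
t: 10.25
tcp_pos: [510.2, 57.2, 35.7]
tcp_rot: [3.078, 0.63, -0.003]
wrist_force: [0.1, -0.2, -0.4]
finger_gap: -0.002
gripper_force: 0.0
t: 10.62
tcp_pos: [510.7, 57.8, 28.5]
tcp_rot: [3.077, 0.632, -0.001]
wrist_force: [-0.2, 0.2, 0.9]
finger_gap: -0.001
gripper_force: 0.0
t: 10.88
tcp_pos: [511.0, 57.8, 27.8]
tcp_rot: [3.077, 0.631, 0.001]
wrist_force: [-3.7, -0.4, 15.2]
finger_gap: 0.001
gripper_force: 7.5
```

Back next (x +5.2, y +7.7).

```bash
python3 -m jog '[[[0,0,0,0,0,-1.5,-1],[0,0,0,0,0,-1.5,-1],[0,0,0,2.6,3.85,0,-1],[0,0,0,2.6,3.85,0,-1],[0,0,0,0,0,0,-1],[0,0,0,0,0,0,-1]]]'; python3 -c "from h import *;togo()"
```

```text
t: 11.62
tcp_pos: [588.4, 7.8, 57.1]
tcp_rot: [-3.077, -0.631, 0.001]
wrist_force: [-0.9, -0.2, -0.0]
finger_gap: 0.001
gripper_force: 0.0
11.625 [588.4   7.8  57.1] [-0.9 -0.2 -0. ] yaw 0.405
front [-10.42   0.04   0.21]
back [-0.02  0.04  0.21]
left [-5.22 -7.66  0.21]
right [-5.22  7.73  0.2 ]
```

```bash
python3 -m jog '[[[0,0,0,0,0,1,-1],[0,0,0,0,0,1,-1],[0,0,0,0,0,0,-1]]]'; python3 -m jog '[[[0,0,0,0,0,0.4,-1],[0,0,0,0,0,0.4,-1],[0,0,0,0,0,0,-1]]]';python3 -m jog '[[[0,0,0,0,0,0.2,-1],[0,0,0,0,0,0,-1]]]'
```

```text
t: 12.0
tcp_pos: [588.0, 8.0, 35.8]
tcp_rot: [-3.077, -0.633, 0.003]
wrist_force: [-1.0, 1.1, 0.5]
finger_gap: 0.002
gripper_force: 0.2
t: 12.38
tcp_pos: [588.7, 7.4, 28.5]
tcp_rot: [-3.078, -0.631, 0.001]
wrist_force: [-0.1, 0.3, 0.6]
finger_gap: -0.003
gripper_force: 0.0
t: 12.62
tcp_pos: [589.0, 7.4, 28.0]
tcp_rot: [3.077, 0.631, 0.001]
wrist_force: [-3.2, 0.1, 13.9]
finger_gap: 0.001
gripper_force: 6.9
```

```bash
python3 -m jog '[[[0,0,0,0,0,-3,-1],[0,0,0,0,0,-4,-1],[0,0,0,-2,4,-4,-1],[0,0,0,-4,5,0,-1],[0,0,0,-4,5,0,-1],[0,0,0,0,5,0,-1],[0,0,0,0,5,0,-1],[0,0,0,0,0,0,-1]]]'; python3 - <<'E'
from h import *
togo();f=grab_frame('scene');cv2.imwrite('pics/s6.png',cv2.resize(f['color'][180:380,160:400,::-1],None,fx=3,fy=3))
E
```

```text
t: 13.62
tcp_pos: [592.2, -254.6, 136.4]
tcp_rot: [3.077, 0.622, -0.001]
wrist_force: [-0.2, 1.3, -0.8]
finger_gap: -0.001
gripper_force: 0.0
13.625 [ 592.2 -254.6  136.4] [-0.2  1.3 -0.8] yaw 0.399
front [ -0.57 -24.25   8.08]
back [  9.83 -24.31   8.07]
left [  4.59 -31.98   8.06]
right [  4.68 -16.59   8.1 ]
```

View pics/s6.png

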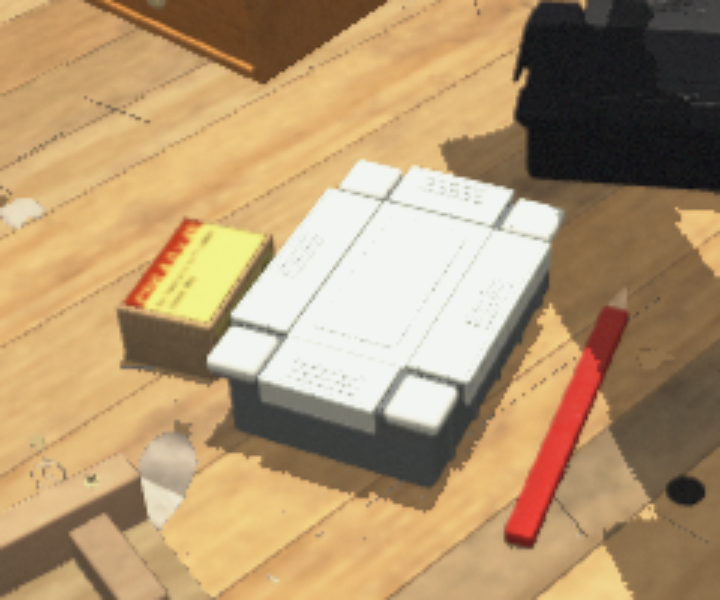

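All four sections lie flush: right (455,190), front (490,300), left (325,380) and back (300,255). The box, pencil and carton are unmoved, and the arm touches nothing.

```bash
python3 -m jog '[[[0,0,0,0,0,0,-1],[0,0,0,0,0,0,-1]]]'; python3 -c "from plant import job_done;print(job_done())"
```

```text
t: 13.92
tcp_pos: [592.4, -248.1, 136.9]
tcp_rot: [-3.076, -0.634, -0.0]
wrist_force: [0.5, -0.2, 0.3]
finger_gap: -0.003
gripper_force: 0.0
the job is handed in; nothing more can be done
None
```

All four rim sections of the grey box are pressed shut and look flush in the last picture, with the box, pencil and carton where they were; the job was handed in at about 14 s, and no verdict was returned.

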